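# Raise the kitchen blind with its hold-to-run switch

## Task

Raise the kitchen blind a little: on the switch box with the broad flat paddle, push the paddle all the way over towards the raised arrowhead on the box, hold it there for at least two seconds, then let go so that it springs back upright. Never push it towards the end with the plain bar, and leave the other switch, the one with the ball-ended stick, alone.

Things in the scene. Friction and masses are not known exactly. Their poses are not given: they have to be found in the camera images.
- blind_switch: The blind's switch box, fixed to the table: white plastic, 80 (its x) x 130 (its y) x 32 mm high. Origin: centre of its underside, below the paddle. On its top, 45 mm from the middle, a raised black arrowhead (40 mm wide) at the +y end points to +y; a plain black bar lies at the -y end. The paddle is to be pushed along the box's +y, which points to the robot's left, give or take 40 degrees.
- blind_paddle_top (a point): Middle of the top edge of the blind's paddle, 109 mm above the table when upright. Grey plastic: a flat blade 36 mm wide (along the box's x), 10 mm thick (along its y) and 45 mm tall, on a 12 x 8 mm stem. The paddle tilts about the box's x axis at 34 mm above the table, so this point is 75 mm from the pivot; the blade spans 30 to 75 mm from the pivot.
- blind_paddle (a joint): Tilt of the blind's paddle in rad: 0 upright, positive towards the arrowhead, negative towards the bar, stops at +0.7 and -0.7. A spring (0.28 N m/rad, about 4 N at the blade when fully over) brings it back upright in about 0.3 s when let go, without swinging past. The blind motor runs above 0.45.
- vent_stick (a joint): Tilt in rad of the other switch's lever (0 upright, same spring): a thin round stick with a 20 mm ball at its end, also 109 mm above the table, on an equal box with the same marks. The two boxes stand 190 mm or more apart, side by side in front of the robot; either may be the left one. Not to be used.

How it is judged:
By the outcome, as a careful person would: the job done as asked, in the order asked, and still so for the second after the job is handed in, with the robot touching nothing.
It also fails if it takes over 38 s, if anything falls off the work surface, if the arm or the gripper's body presses on something with over 40 N, if the wrist force passes 120 N, or if a joint passes its speed limit or range.

## Robot

A 7-joint arm with a two-finger parallel gripper is mounted at the origin on a cart in front of the work surface, level with it; the furniture and walls round the work are solid. World frame = base frame: x ahead of the robot, y to its left, z up, the work surface at z = 0. Lengths are in m, angles in rad, forces in N, time in s.
With the tool pointing down it reaches from about 0.4 to 0.875 m from the base axis. Payload 19.3 kg.
Tool frame: the origin (TCP) lies between the finger pads; the fingertips stand 17 mm ahead of it and the grasp point (between the pads) lies 2 mm behind it (bot.finger_overhang is the distance from the TCP to the fingertips, in m); z points along the fingers, y is the line along which they close (so a half turn about z gives the same grasp; the last joint's range is limited). The gripper opens to 85 mm and grips with 20 to 120 N. Pads are 22 mm wide; open, the fingers measure 114 mm over their backs; the gripper's body (76 mm by 85 mm) begins 54 mm behind the grasp point. The pads swing forward as they close: fully open they stand 13 mm farther back than shut.
Start: joints at [1.27, 0.521, -0.036, 1.599, 0.021, 1.021, -0.113], TCP at [0.143, -0.608, 0.248] pointing down, gripper open.
Joint ranges: [-2.91, 2.91], [-0.3, 2.13], [-1.5, 1.42], [0.17, 2.43], [-1.26, 4.41], [0.16, 1.93], [-2.52, 2.52]. Speed limits (rad/s): [1.89, 1.89, 2.39, 2.39, 3.01, 3.01, 3.01].

## Interface

Orientations are given as [roll, pitch, yaw] about the fixed x, y, z axes, in that order (R = Rz(yaw) Ry(pitch) Rx(roll)).
In Python, from workcell import observe, grab_frame, bot gives the robot as it stands.
- The arm moves only by the shell command python3 -m crank 'ROWS' [FORCE]. ROWS is a JSON object of lists of equal length, an entry for each row: "linear": the shift along the world's x, y, z each as a share of 0.25 m, from -1 to 1, a list of three; "delta_rot": the turn, a rotation vector about the world's x, y, z each as a share of 30 degrees, from -1 to 1, a list of three; "fingers": the opening, from -1 (shut) to 1 (fully open). In form: {"linear": [[dx, dy, dz], ...], "delta_rot": [[rx, ry, rz], ...], "fingers": [fingers, ...]}. A call has 1 to 5 rows; each row is the pose to reach, as a shift and turn from the pose commanded when the call began; what a row does not reach only later rows make up. A row lasts 1/10 s, in which the tool goes at most 50 mm and 8.59 degrees, less where a joint would pass 70% of its speed; a pose out of reach is approached as far as the arm can. A call with a number of a shift or a turn outside -1 to 1 is refused whole. A call with a gripper value outside its range is refused whole. The fingers move at their own pace and stop on an object; FORCE is the grip in N (left out, the last holds). Time passes only in rows, so rows that repeat a pose let the fingers close. It gives the time, the measured TCP pose, the force, the opening and the grip force at its end, in the units of the state.
- observe(): the state, without advancing time (a new reading comes with each control period).
- grab_frame(name): name is "scene" or "top" or "wrist"; returns a dict with "image" (420x560x3 uint8, red, green, blue), "mtx" (3x3 intrinsics, pixels), "xyz" and "orientation" of the camera in the world. Camera axes: x right, y down, z forward; pixel columns grow to the right and rows downward; lengths in m; the calibration is good to about 2 mm. The wrist camera is an equidistant fisheye: a pixel r from the principal point sees the ray r / f radians off the axis. A picture is of the moment at which its call begins. There is no depth.
- bot.job_done(): hands the job in; it is judged then, once.
The state is a dict: "clock": time; "qpos": joint angles; "qd": joint speeds; "joint_efforts": joint torques, N m; "position": TCP position; "tool_rot": TCP orientation; "force": force on the tool from outside, world axes, zero at the start; "moment": the same for the moment, N m; "grip_width": finger opening in m; "finger_force": force on a finger pad.
Only numpy, scipy, OpenCV 4.12 (cv2) and the standard library are available. Lean on these libraries where they do the work, as an engineer would, in place of code of your own. Each camera call takes 0.05 s, during which the arm holds its last target. There are 200 camera calls.

## Working session

There is one attempt and no reset: what is moved stays moved. The work goes in short steps, Python scripts to look and compute and a shell command to move; the robot and the scene stay as the last step left them, time stands still between calls to the robot, and variables do not carry over. Pictures are saved under pics/ and viewed, at most 10 in all, crops included, and the job is handed in when it is done.

```bash
mkdir -p pics; python3 - <<'E'
from workcell import observe, grab_frame, bot
import cv2,numpy as np
for n in ["scene","top"]:
    f=grab_frame(n); cv2.imwrite(f"pics/{n}0.png",f["image"][:,:,::-1]); print(n,f["mtx"],f["xyz"],f["orientation"])
s=observe(); print(s["clock"],s["position"],s["tool_rot"],s["force"],s["grip_width"])
E
```

```text
scene [[480.76792288   0.         277.96543048]
 [  0.         480.76792288 207.21482644]
 [  0.           0.           1.        ]] [0.09644069 0.76506475 0.49707885] [-2.03114772  0.01522111 -2.70803537]
top [[418.13577567   0.         275.74569214]
 [  0.         418.13577567 204.09394312]
 [  0.           0.           1.        ]] [0.32378317 0.00959471 1.062713  ] [-2.98261086  0.01049024 -1.59778778]
0.1 [ 0.14284758 -0.60816655  0.2477851 ] [-3.14055926e+00  9.95501749e-05  2.30774827e-01] [ 0.04256442 -0.83761296  0.54768122] 0.08507231693732059
```

View pics/top0.png

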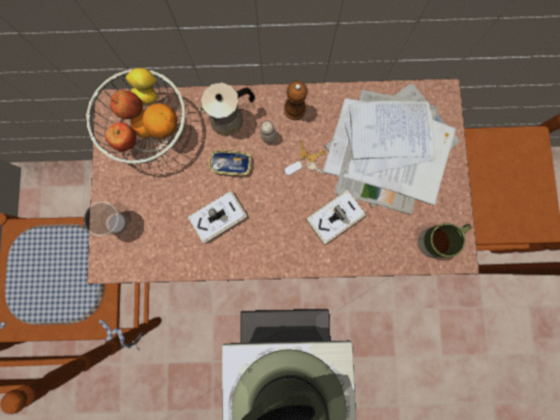

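View pics/scene0.png

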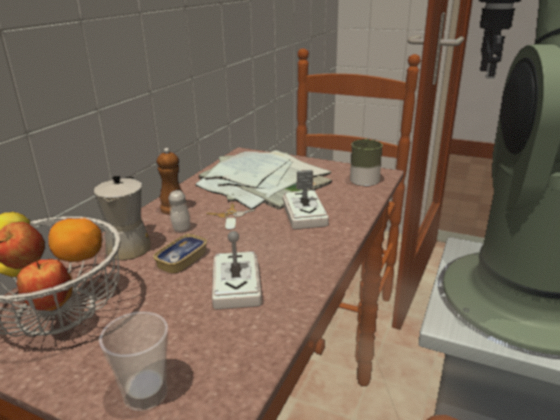

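The top view shows two white boxes, at pixels (217,217) and (336,217). In the scene view the near one (236,275) carries the ball stick and the far one (305,205) the flat paddle. So the paddle is the right-hand box, at (336,217) in the top view.

```bash
cat > h.py <<'E'
import numpy as np,cv2
from scipy.spatial.transform import Rotation as R
def cast(f,uv,z):
    K=f["mtx"];M=R.from_euler("xyz",f["orientation"]).as_matrix()
    d=M@np.linalg.inv(K)@np.array([uv[0],uv[1],1.]);o=np.array(f["xyz"])
    return o+d*(z-o[2])/d[2]
def proj(f,p):
    M=R.from_euler("xyz",f["orientation"]).as_matrix();c=f["mtx"]@(M.T@(np.array(p)-f["xyz"]));return c[:2]/c[2]
E
python3 - <<'E'
from workcell import grab_frame
from h import *
f=grab_frame("top");im=f["image"]
hsv=cv2.cvtColor(im,cv2.COLOR_RGB2HSV)
m=((hsv[...,1]<40)&(hsv[...,2]>150)).astype(np.uint8)*255
for (a,b) in [(336,217),(217,217)]:
    mm=np.zeros_like(m);mm[b-32:b+32,a-36:a+36]=m[b-32:b+32,a-36:a+36]
    if a==336: 
        mm[:195,:]*=(np.arange(560)<350)[None].astype(np.uint8)
    n,l,st,c=cv2.connectedComponentsWithStats(mm)
    i=1+np.argmax(st[1:,4]); pts=np.argwhere(l==i)[:,::-1].astype(np.float32)
    box=cv2.boxPoints(cv2.minAreaRect(pts)); w=np.array([cast(f,p,.032)[:2] for p in box])
    print(box.round(1).tolist(),w.round(3).tolist(),w.mean(0),[np.linalg.norm(w[k]-w[k-1]).round(3) for k in range(4)])
    for k in (0,1):
        v=w[k]-w[k-1]; print(np.degrees(np.arctan2(v[1],v[0])))
g=im[185:250,295:380,::-1];cv2.imwrite("pics/crop.png",cv2.resize(g,None,fx=8,fy=8,interpolation=cv2.INTER_CUBIC))
s=grab_frame("scene")["image"][160:235,270:345,::-1];cv2.imwrite("pics/crops.png",cv2.resize(s,None,fx=7,fy=7,interpolation=cv2.INTER_CUBIC))
E
```

```text
[[302.70001220703125, 222.6999969482422], [345.0, 176.1999969482422], [374.70001220703125, 203.3000030517578], [332.5, 249.6999969482422]] [[0.441, -0.05], [0.555, -0.16], [0.484, -0.23], [0.372, -0.12]] [ 0.46314946 -0.1400885 ] [np.float64(0.098), np.float64(0.159), np.float64(0.1), np.float64(0.157)]
45.69711398342523
-43.9951240703638
[[187.0, 216.89999389648438], [230.5, 190.1999969482422], [246.5, 216.3000030517578], [202.89999389648438, 242.89999389648438]] [[0.463, 0.238], [0.528, 0.129], [0.461, 0.09], [0.397, 0.198]] [0.46233603 0.16347842] [np.float64(0.077), np.float64(0.127), np.float64(0.078), np.float64(0.125)]
31.10881079759927
-59.49493997069216
```

View pics/crop.png

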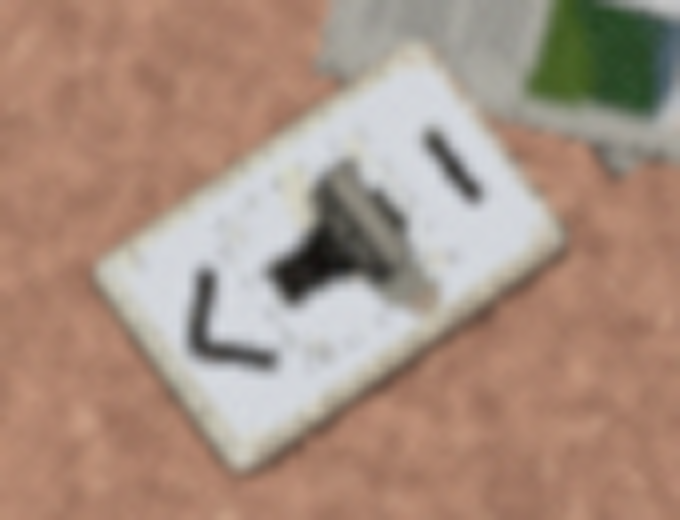

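View pics/crops.png

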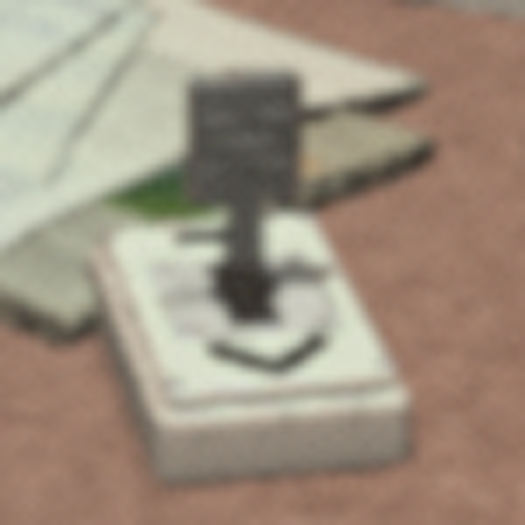

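The paddle box's top corners in the crop are (95,270), (418,40), (567,240) and (240,472). The arrowhead is on the left at (200,350) and the bar on the right at (455,165). The scene crop confirms the flat blade is upright on this box.

```bash
python3 - <<'E'
from workcell import grab_frame
from h import *
f=grab_frame("top")
c=lambda u,v,z:cast(f,(295+u/8,185+v/8),z)
P=np.array([c(*p,.032) for p in [(95,270),(418,40),(567,240),(240,472)]])
o=P.mean(0);d=P[0]+P[3]-P[1]-P[2];d/=np.linalg.norm(d)
print(P.round(3),o,"size",np.linalg.norm(P[0]-P[1]),np.linalg.norm(P[2]-P[3]),np.linalg.norm(P[1]-P[2]),np.linalg.norm(P[0]-P[3]))
print("d",d,"yaw of box",np.degrees(np.arctan2(-d[0],d[1])))
print("arrow",c(200,350,.034),"bar",c(455,165,.034),"blade top",c(383,228,.109))
s=grab_frame("scene"); print(cast(s,(270+245/7,160+75/7),.109))
E
```

```text
[[ 0.45  -0.06   0.032]
 [ 0.52  -0.164  0.032]
 [ 0.455 -0.207  0.032]
 [ 0.387 -0.102  0.032]] [ 0.45305839 -0.13337378  0.032     ] size 0.12504764263503093 0.1251734089163679 0.07727637866503353 0.07629875894914047
d [-0.5536419   0.83275485  0.        ] yaw of box 33.6172231243499
arrow [ 0.42428471 -0.09148698  0.034     ] bar [ 0.47968415 -0.17311949  0.034     ] blade top [ 0.4506142  -0.13814326  0.109     ]
[ 0.45122703 -0.12504235  0.109     ]
```

```bash
python3 -m crank '{"linear":[[0.1,0.1,0],[0.2,0.2,0],[0.3,0.3,0],[0.4,0.4,0],[0.4,0.4,0]],"delta_rot":[[0,0,0.25],[0,0,0.5],[0,0,0.75],[0,0,1],[0,0,1]],"fingers":[-1,-1,-1,-1,-1]}' 20
```

```text
clock: 0.8
position: [0.2466, -0.5054, 0.2486]
tool_rot: [3.141, -0.002, 0.764]
force: [0.6, -0.9, -0.0]
grip_width: 0.0121
finger_force: 0.0
```

```bash
python3 -m crank '{"linear":[[0.1,0.1,0],[0.2,0.2,0],[0.3,0.3,0],[0.4,0.4,0],[0.4,0.4,0]],"delta_rot":[[0,0,0.25],[0,0,0.5],[0,0,0.75],[0,0,1],[0,0,1]],"fingers":[-1,-1,-1,-1,-1]}' 20
```

```text
clock: 1.3
position: [0.3461, -0.4055, 0.2485]
tool_rot: [3.14, -0.001, 1.287]
force: [-0.5, -0.5, 0.0]
grip_width: 0.0002
finger_force: 0.0
```

```bash
python3 -m crank '{"linear":[[0.1,0.1,0],[0.2,0.2,0],[0.3,0.3,0],[0.4,0.4,0],[0.4,0.4,0]],"delta_rot":[[0,0,0.25],[0,0,0.5],[0,0,0.75],[0,0,1],[0,0,1]],"fingers":[-1,-1,-1,-1,-1]}' 20; python3 -c "
from workcell import observe
print(observe()['qpos'])"
```

```text
clock: 1.8
position: [0.4456, -0.3056, 0.2484]
tool_rot: [3.14, -0.001, 1.809]
force: [-0.5, -0.0, -0.5]
grip_width: 0.0
finger_force: 0.0
[ 0.87435878  0.42441533 -0.50933867  1.8053397   0.24305253  0.97343941
  0.50345527]
```

```bash
python3 -m crank '{"linear":[[0.08,0.12,0],[0.16,0.24,0],[0.25,0.355,0],[0.25,0.355,0]],"delta_rot":[[0,0,0.25],[0,0,0.5],[0,0,0.667],[0,0,0.667]],"fingers":[-1,-1,-1,-1]}'; python3 - <<'E'
from workcell import grab_frame
import cv2
for n in ["wrist"]:
    f=grab_frame(n); cv2.imwrite(f"pics/{n}1.png",f["image"][:,:,::-1])
E
```

```text
clock: 2.2
position: [0.5075, -0.2166, 0.2484]
tool_rot: [3.14, -0.001, 2.156]
force: [0.1, 0.3, 0.4]
grip_width: -0.0003
finger_force: 0.0
```

View pics/wrist1.png

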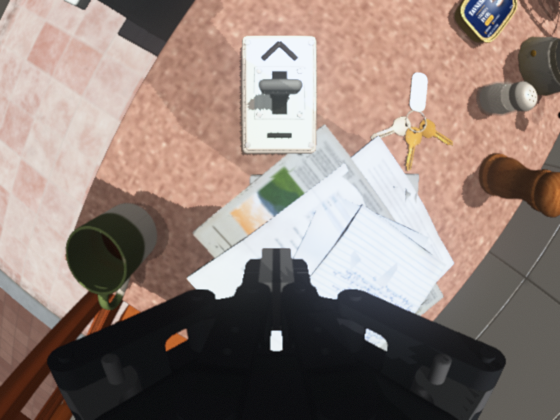

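The wrist view shows the paddle at (280,90), straight ahead of the closed fingertips at (275,255). The arrowhead is beyond it at (280,48), and the box is square with the image. I'll descend on the bar side.

```bash
python3 -m crank '{"linear":[[0,0,-0.15],[0,0,-0.3],[0,0,-0.45],[0,0,-0.625],[0,0,-0.625]],"delta_rot":[[0,0,0],[0,0,0],[0,0,0],[0,0,0],[0,0,0]],"fingers":[-1,-1,-1,-1,-1]}'
```

```text
clock: 2.75
position: [0.5021, -0.2204, 0.0877]
tool_rot: [-3.137, -0.006, 2.147]
force: [-0.2, 0.1, 0.8]
grip_width: -0.0002
finger_force: 0.0
```

```bash
python3 -m crank '{"linear":[[-0.033,0.05,0],[-0.066,0.1,0],[-0.1,0.15,0],[-0.133,0.2,0],[-0.155,0.233,0]],"delta_rot":[[0,0,0],[0,0,0],[0,0,0],[0,0,0],[0,0,0]],"fingers":[-1,-1,-1,-1,-1]}'
```

```text
clock: 3.25
position: [0.4666, -0.162, 0.0938]
tool_rot: [3.141, 0.002, 2.149]
force: [0.2, 0.5, -0.4]
grip_width: 0.0003
finger_force: 0.0
```

```bash
python3 -m crank '{"linear":[[-0.015,0.028,0],[-0.03,0.056,0],[-0.045,0.085,0],[-0.06,0.114,0],[-0.075,0.142,0]],"delta_rot":[[0,0,0],[0,0,0],[0,0,0],[0,0,0],[0,0,0]],"fingers":[-1,-1,-1,-1,-1]}'; python3 -m crank '{"linear":[[0,0,0]],"delta_rot":[[0,0,0]],"fingers":[-1]}'
```

```text
clock: 3.75
position: [0.4479, -0.1256, 0.0921]
tool_rot: [3.141, 0.0, 2.15]
force: [2.3, -4.0, -0.4]
grip_width: 0.0003
finger_force: 1.7
clock: 3.85
position: [0.4477, -0.1251, 0.0921]
tool_rot: [-3.142, -0.0, 2.152]
force: [0.3, -1.8, 3.4]
grip_width: 0.0001
finger_force: 1.6
```

```bash
python3 -m crank '{"linear":[[-0.004,0.007,0],[-0.009,0.013,0],[-0.013,0.02,0],[-0.013,0.02,0],[-0.013,0.02,0]],"delta_rot":[[0,0,0],[0,0,0],[0,0,0],[0,0,0],[0,0,0]],"fingers":[-1,-1,-1,-1,-1]}';python3 - <<'E'
from workcell import grab_frame
import cv2,numpy as np
a=grab_frame("wrist")["image"][0:260,150:430,::-1]
b=grab_frame("scene")["image"][140:240,250:360,::-1]
a=cv2.resize(a,(400,371));b=cv2.resize(b,(400,364),interpolation=cv2.INTER_CUBIC)
cv2.imwrite("pics/push.png",np.hstack([a[:364],b]))
E
```

```text
clock: 4.35
position: [0.4447, -0.1209, 0.0921]
tool_rot: [3.142, -0.0, 2.151]
force: [2.1, -2.3, 1.5]
grip_width: -0.0001
finger_force: 1.6
```

View pics/push.png

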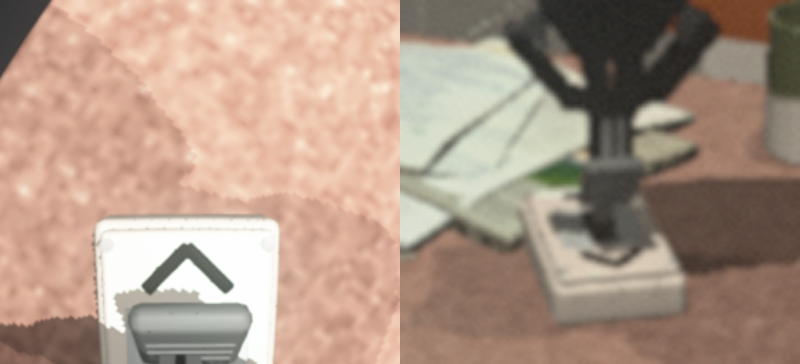

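The paddle leans well towards the arrowhead: the blade is at about (190,330) in the left half, just short of the arrowhead at (190,265), with the fingers behind it. I'll ease on until the force shows the stop.

```bash
python3 -m crank '{"linear":[[-0.004,0.007,0],[-0.009,0.013,0],[-0.009,0.013,0],[-0.009,0.013,0]],"delta_rot":[[0,0,0],[0,0,0],[0,0,0],[0,0,0]],"fingers":[-1,-1,-1,-1]}'
```

```text
clock: 4.85
position: [0.4425, -0.1176, 0.0921]
tool_rot: [3.142, 0.0, 2.151]
force: [2.1, -3.6, 1.2]
grip_width: -0.0001
finger_force: 2.0
```

```bash
python3 -m crank '{"linear":[[-0.004,0.007,0],[-0.009,0.013,0],[-0.009,0.013,0],[-0.009,0.013,0]],"delta_rot":[[0,0,0],[0,0,0],[0,0,0],[0,0,0]],"fingers":[-1,-1,-1,-1]}'
```

```text
clock: 5.25
position: [0.4418, -0.1161, 0.0928]
tool_rot: [3.14, 0.004, 2.149]
force: [9.0, -17.3, 5.9]
grip_width: 0.0003
finger_force: 9.3
```

The force has jumped to 20 N, so the paddle is on its stop. I'll ease off slightly and hold.

```bash
python3 -m crank '{"linear":[[0.003,-0.005,0],[0.003,-0.005,0],[0.003,-0.005,0],[0.003,-0.005,0],[0.003,-0.005,0]],"delta_rot":[[0,0,0],[0,0,0],[0,0,0],[0,0,0],[0,0,0]],"fingers":[-1,-1,-1,-1,-1]}'
for i in 1 2 3 4 5; do python3 -m crank '{"linear":[[0,0,0],[0,0,0],[0,0,0],[0,0,0],[0,0,0]],"delta_rot":[[0,0,0],[0,0,0],[0,0,0],[0,0,0],[0,0,0]],"fingers":[-1,-1,-1,-1,-1]}' | egrep 'clock|force|position'; done
```

```text
clock: 5.75
position: [0.442, -0.1165, 0.0927]
tool_rot: [3.14, 0.002, 2.15]
force: [5.6, -9.5, 10.9]
grip_width: 0.0002
finger_force: 7.6
clock: 6.25
position: [0.442, -0.1165, 0.0927]
force: [5.2, -9.3, 10.8]
finger_force: 7.6
clock: 6.75
position: [0.442, -0.1165, 0.0927]
force: [5.4, -8.8, 11.2]
finger_force: 7.6
clock: 7.25
position: [0.4419, -0.1165, 0.0927]
force: [5.1, -9.9, 10.7]
finger_force: 7.6
clock: 7.75
position: [0.4419, -0.1165, 0.0927]
force: [5.4, -10.0, 10.8]
finger_force: 7.6
clock: 8.25
position: [0.442, -0.1165, 0.0927]
force: [5.5, -9.8, 10.6]
finger_force: 7.6
```

```bash
python3 -m crank '{"linear":[[0.05,-0.075,0],[0.1,-0.15,0],[0.15,-0.225,0],[0.2,-0.3,0],[0.2,-0.3,0]],"delta_rot":[[0,0,0],[0,0,0],[0,0,0],[0,0,0],[0,0,0]],"fingers":[-1,-1,-1,-1,-1]}'; python3 -m crank '{"linear":[[0,0,0.15],[0,0,0.3],[0,0,0.45],[0,0,0.6],[0,0,0.6]],"delta_rot":[[0,0,0],[0,0,0],[0,0,0],[0,0,0],[0,0,0]],"fingers":[-1,-1,-1,-1,-1]}'; python3 - <<'E'
from workcell import grab_frame
import cv2,numpy as np
b=grab_frame("scene")["image"][140:310,180:360,::-1]
cv2.imwrite("pics/end.png",cv2.resize(b,None,fx=3,fy=3))
E
```

```text
clock: 8.75
position: [0.4915, -0.1924, 0.0917]
tool_rot: [3.142, -0.0, 2.148]
force: [-0.3, 0.8, 0.4]
grip_width: 0.0001
finger_force: 0.0
clock: 9.25
position: [0.4921, -0.1901, 0.2461]
tool_rot: [3.139, 0.004, 2.151]
force: [0.4, 0.4, -1.0]
grip_width: 0.0006
finger_force: 0.0
```

View pics/end.png

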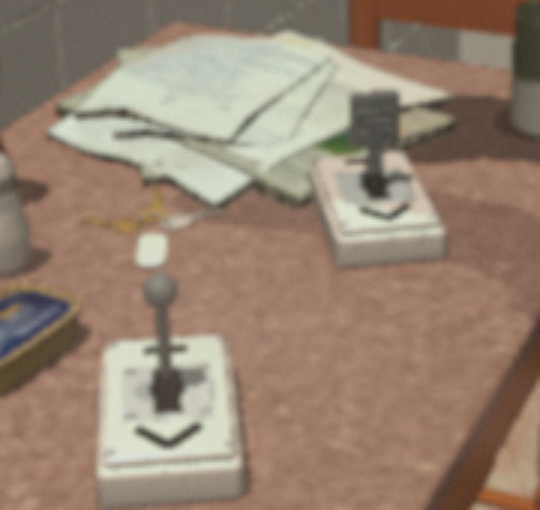

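The paddle is upright again at (375,130), the ball stick at (160,290) is untouched, and the gripper is clear.

```bash
python3 -c "
from workcell import bot
print(bot.job_done())"
```

```text
the job is handed in; nothing more can be done
None
```

I pushed the blind paddle fully over to the arrowhead stop, held it there for about 3 s and let go; it sprang back upright, the ball-ended stick was not touched, and the job is handed in.

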